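Seat the keyed specimen vise in the rotary stage

TASK

Take the specimen vise (the holder with the rectangular block on top) out of the white rack and lower its keyed stem upright into the round hub of the grey rotary stage. Turn it until the key drops into the hub's keyway, without forcing it, then keep pushing against the spring inside until the flange sits flush on the hub. Finish while still gripping the vise and holding it pressed fully home (let go and the spring lifts it), and leave the other things on the table where they are.

Things in the scene. Friction and masses are not known exactly. Their poses are not given: they have to be found in the camera images.
- holder_mid (a point): Centre of the specimen vise's grip block, bare aluminium, 26 mm along its x, 46 mm along its y, 34 mm high: grip it across x. Below it a round flange 56 mm across, 8 mm thick, its top 17 mm and underside 25 mm below this point; a tab sticks out 8 mm from its rim on the +x side, above the key. z is up. It starts upright in either hole of the rack, yaw within 50 degrees of the world's.
- holder: The specimen vise as a whole, 0.2 to 0.3 kg; origin at the centre of the flange's underside, 25 mm below holder_mid, same axes.
- stem_tip (a point): Lower end of the vise's steel stem, on its axis, 61 mm below holder_mid. The stem is 18 mm across, 36 mm long below the flange, tapered to 13 mm over its last 5 mm. Its last 14 mm carry no key and enter the hub before the key touches.
- key_foot (a point): Lower end of the vise's key, 22 mm below the flange's underside (47 mm below holder_mid), on the stem's +x side. The key is 6 mm wide, runs up from here to just under the flange and reaches 14 mm from the stem's axis.
- hub_mouth (a point): Centre of the top face of the rotary stage's round steel hub (57 mm across), on the bore's axis, 57 mm above the table; z up, x and y are the housing's. The bore is 20 mm across and takes the whole stem. One keyway, 9 mm wide, open at the top, full depth, runs from the bore to 16 mm from the axis. When the vise is home its flange lies on this face, holder_mid 25 mm above it.
- stage: Rotary stage: fixed grey housing 150 x 150 x 44 mm, black connector on its +x side; origin under the hub's axis. The hub stands turned in it (stiff, 0.5 N m), so its keyway points anywhere within 26 degrees (0.45 rad) either side of the stage's x axis: seen from above as a notch, or felt for by turning the vise with the stem's end in the bore. About 0.1 rad off still slips in.
- ejector (a joint): Brass ejector pin on a spring in the bottom of the bore, travel in m: 0 as it rests, its top 28 mm below the hub's face; about 0.008 when the vise is fully home. It takes about 6 N to start moving and about 13.5 N at home, more than the vise's weight, so the vise must be kept pressed down with roughly 11 N.
- rack: Fixed white plastic rack block, 84 mm along x, 190 mm along y, 50 mm high, with two 32 mm holes 92 mm apart along its y; origin at the centre of its underside. The holders' flanges lie on its top, their stems hang in the holes.
- cup_holder: bystander: the other holder in the rack, same 56 mm flange but a round mushroom-shaped head 38 mm across and no tab; origin at the centre of its flange's underside
- objective: bystander: loose black objective lens barrel, 48 mm across, 50 mm tall, standing; origin at the centre of its foot
- jar: bystander: small amber glass jar with black cap, 48 mm across, 55 mm tall; origin at the centre of its foot
- dish: bystander: flat clear plastic dish with lid, 93 mm across, 18 mm tall; origin at the centre of its foot
- standard: bystander: steel disc, 40 mm across, 12 mm tall; origin at the centre of its foot
- driver: bystander: screwdriver lying down, 150 mm long
- focus_knob: bystander: black stepped knob, 52 mm across, 40 mm tall; origin at the centre of its foot
- eyepiece: bystander: black eyepiece, 42 mm across, 52 mm tall, standing; origin at the centre of its foot
Mind the look-alikes: they are no part of the job. What is shaped like the holder but blue or green is not meant.

How it is judged:
By the outcome, as a careful person would: the job done as asked, in the order asked, and still so for the second after the job is handed in, while the arm keeps its last pose, push and grip.
It also fails if it takes over 48 s, if anything falls off the work surface, if the arm or the gripper's body presses on something with over 40 N, if the wrist force passes 120 N, or if a joint passes its speed limit or range.

ROBOT

A 6-joint arm with a two-finger parallel gripper is mounted at the origin on the work surface. World frame = base frame: x ahead of the robot, y to its left, z up, the work surface at z = 0. Lengths are in mm, angles in rad, forces in N, time in s.
With the tool pointing down it reaches from about 350 to 975 mm from the base axis. Payload 7.1 kg.
Tool frame: the origin (TCP) lies on the front face of the gripper's body, between the roots of the fingers; the fingertips stand 80 mm ahead of it and the grasp point (between the pads) lies 61 mm ahead of it (env.tips_ahead is the distance from the TCP to the fingertips, in mm); z points along the fingers, y is the line along which they close (so a half turn about z gives the same grasp; the last joint's range is limited). The gripper opens to 88 mm and grips with 3 to 60 N. Pads are 20 mm wide; open, the fingers measure 115 mm over their backs; the gripper's body (75 mm by 178 mm) begins 61 mm behind the grasp point.
Start: joints at [-1.288, 0.423, 1.63, -0, 1.089, -0.019], TCP at [185.793, -596.73, 302.675] pointing down, gripper open.
Joint ranges: [-3, 3], [-0.9, 2.11], [0.09, 2.58], [-1.31, 4.45], [0.11, 2.69], [-2.54, 2.54]. Speed limits (rad/s): [2.39, 2.39, 3.01, 3.14, 3.14, 3.14].

INTERFACE

Orientations are given as a unit quaternion [x, y, z, w].
In Python, from station import env, set_gripper, viewer, workorder gives the robot as it stands. Calls block until the motion is done:
- env.reach(position, orientation): joint-space move of the TCP to a pose.
- env.move_l(position, rot=None, rate=150, f_stop=None): straight line of the TCP; rot=None keeps the orientation; rate is the mean speed in mm/s. With f_stop (N) it stops when the force on the tool has changed by that much, and returns True; else False.
- env.move_joints(angles): joint-space move.
- set_gripper(opening): finger opening in mm; the grip force is fixed at half the most; returns when the fingers have stopped.
- env.hold(seconds).
- env.ik(position, orientation): joint angles nearest the present ones, or None.
- env.read_state(): the state.
- viewer.camera(name): name is "side" or "top"; returns the picture (384x512x3 uint8, blue, green, red); there is no depth.
- viewer.camera_params(name): a dict with "fx", "fy", "cx", "cy" (pixels), "pose" (4x4, takes a point from camera to world coordinates). Camera axes: x right, y up, looking along -z (the intrinsics and any distortion apply to the point x, -y, -z); pixel columns grow to the right and rows downward; lengths in mm; the calibration is good to about 2 mm. A picture is of the moment at which its call begins. camera_params takes no time and is no camera call.
A pose or a line that the arm cannot do raises env.IKError and nothing moves.
- workorder.sign_off(): hands the job in; it is judged then, once.
The state is a dict: "time_s": time; "qpos": joint angles; "dq": joint speeds; "tau": joint torques, N m; "tool_pos": TCP position; "orientation": TCP orientation; "force": force on the tool from outside, world axes, zero at the start; "wrist_torque": the same for the moment, N m; "width": finger opening in mm; "grip_force": force on a finger pad.
Only numpy, scipy, OpenCV 4.12 (cv2) and the standard library are available. Lean on these libraries where they do the work, as an engineer would, in place of code of your own. Each camera call takes 0.05 s, during which the arm holds its last target. There are 200 camera calls.

## Working session

There is one attempt and no reset: what is moved stays moved. The work goes in short steps, each a Python script; the robot and the scene stay as the last script left them, time stands still between calls to the robot, and variables do not carry over. Pictures are saved under pics/ and viewed, at most 10 in all, crops included, and the job is handed in when it is done.

```bash
ls; mkdir -p pics
python3 - <<'E'
from station import env, viewer
import cv2, numpy as np
for n in ("top","side"):
    im=viewer.camera(n); cv2.imwrite(f"pics/{n}0.png",im)
    p=viewer.camera_params(n); print(n,{k:(np.round(v,3).tolist() if k=="pose" else v) for k,v in p.items()})
print(env.read_state())
E
```

```text
pics
top {'fx': 443.4214744403407, 'fy': 443.4214744403407, 'cx': 256.36022050788233, 'cy': 188.95386306802055, 'pose': [[-0.001, 0.996, -0.088, 473.348], [-1.0, -0.001, -0.006, -1.731], [-0.006, 0.088, 0.996, 1346.101], [0.0, 0.0, 0.0, 1.0]]}
side {'fx': 359.68452061160093, 'fy': 359.68452061160093, 'cx': 257.1349013693214, 'cy': 192.2509812164271, 'pose': [[-1.0, -0.004, -0.004, 550.493], [-0.0, -0.586, 0.81, 804.464], [-0.005, 0.81, 0.586, 656.711], [0.0, 0.0, 0.0, 1.0]]}
{'time_s': 0.1, 'qpos': array([-1.28798041e+00,  4.23759089e-01,  1.63060188e+00,  1.99190132e-05,
        1.08858242e+00, -1.89853433e-02]), 'dq': array([-0.00120487, -0.00320374, -0.00097812, -0.00029922, -0.00221701,
       -0.00080919]), 'tau': array([-5.30783309e-04, -5.45613313e+01, -2.74323982e+01,  6.45315601e-02,
        1.88084983e-02, -1.50794773e-05]), 'tool_pos': array([ 185.70492251, -596.36985444,  301.98727345]), 'orientation': array([ 9.88636558e-01,  1.50323984e-01, -8.00894491e-05, -6.70662887e-04]), 'force': array([0.43265075, 0.18058351, 0.22958163]), 'wrist_torque': array([-0.00997095,  0.00395721, -0.02668891]), 'grip_force': 0.0, 'width': 88.00932982446221}
```

View pics/top0.png

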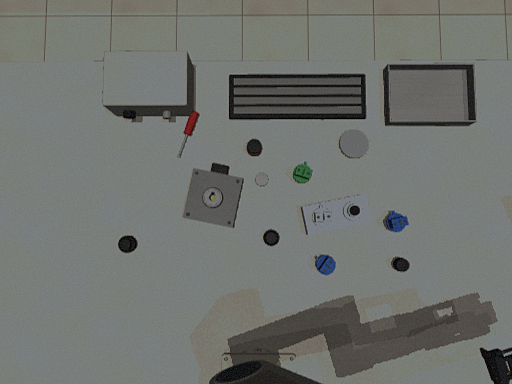

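View pics/side0.png

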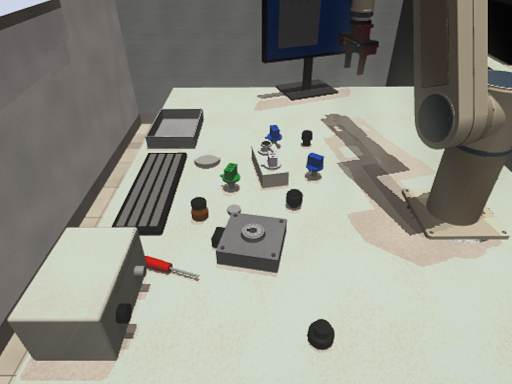

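The top view shows the rack at about (335,213), the vise near (321,215), the cup near (354,211) and the stage hub near (213,197). I'll enlarge these next.

Run:
```python
import cv2, numpy as np
t=cv2.imread("pics/top0.png"); s=cv2.imread("pics/side0.png")
def c(im,u,v,w,h,k): return cv2.resize(im[v:v+h,u:u+w],None,fx=k,fy=k,interpolation=cv2.INTER_CUBIC)
A=c(t,295,185,80,55,5);B=c(t,173,160,80,55,5);C=c(s,240,130,80,55,5);D=c(s,213,205,80,55,5)
o=np.vstack([np.hstack([A,B]),np.hstack([C,D])])
o=np.clip(o.astype(float)*1.4,0,255).astype(np.uint8)
print(o.shape)
cv2.imwrite("pics/zoom.png",o)
```

```text
(550, 800, 3)
```

View pics/zoom.png

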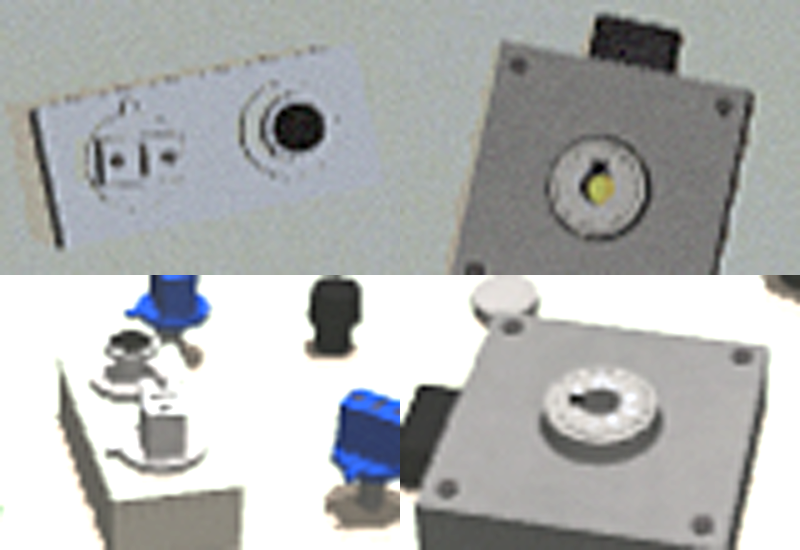

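The vise is the left item: block centre near zoom (140,162), tab at (128,103). The hub centre is at (599,188) with the notch pointing almost straight up. I'll rectify both onto metric planes for accuracy.

```bash
cat > h.py <<'E'
import cv2, numpy as np
from station import env, viewer, set_gripper
from scipy.spatial.transform import Rotation as R
def proj(n,P):
    p=viewer.camera_params(n); P=np.atleast_2d(P)
    T=np.linalg.inv(p["pose"]); c=P@T[:3,:3].T+T[:3,3]
    return np.c_[p["cx"]+p["fx"]*c[:,0]/-c[:,2], p["cy"]-p["fy"]*c[:,1]/-c[:,2]]
def unproj(n,u,v,z):
    p=viewer.camera_params(n); M=np.array(p["pose"])
    d=M[:3,:3]@[(u-p["cx"])/p["fx"],-(v-p["cy"])/p["fy"],-1]; o=M[:3,3]
    return o+d*(z-o[2])/d[2]
def rect(n,im,cx,cy,z,half,k):
    # up=+x, left=+y, k px/mm
    N=int(2*half*k); j,i=np.meshgrid(np.arange(N),np.arange(N))
    P=np.c_[(cx+half-i/k).ravel(),(cy+half-j/k).ravel(),np.full(N*N,z)]
    m=proj(n,P).astype(np.float32).reshape(N,N,2)
    return cv2.remap(im,m[...,0],m[...,1],cv2.INTER_CUBIC)
def quat(yaw): # tool down, tool y axis at yaw+90..: closing line y
    return (R.from_euler('z',yaw)*R.from_euler('x',np.pi)).as_quat()
E
python3 - <<'E'
from h import *
t=cv2.imread("pics/top0.png"); s=cv2.imread("pics/side0.png")
hub=unproj("top",173+199/5,160+188/5,57); hs=unproj("side",213+201/5,205+(406-275)/5,57)
fl=unproj("top",295+133/5,185+162/5,58); bl=unproj("top",295+140/5,185+161/5,92)
print(hub,hs,fl,bl)
h=hub
rows=[]
a=[rect("top",t,h[0],h[1],57,40,3.3),rect("side",s,h[0],h[1],57,40,3.3)]
b=[rect("top",t,fl[0],fl[1],58,40,3.3),rect("top",t,fl[0],fl[1],92,40,3.3),rect("side",s,fl[0],fl[1],92,40,3.3)]
a.append(rect("side",s,fl[0],fl[1],58,40,3.3))
for im in a+b:
    N=im.shape[0]; 
    for q in range(0,N,33): cv2.line(im,(q,0),(q,5),(0,0,255)); cv2.line(im,(0,q),(5,q),(0,0,255))
    cv2.drawMarker(im,(N//2,N//2),(0,0,255),cv2.MARKER_CROSS,8)
o=np.vstack([np.hstack(a),np.hstack(b)]);o=np.clip(o*1.3,0,255).astype(np.uint8);print(o.shape)
cv2.imwrite("pics/rect.png",o)
E
```

```text
[562.61244671 133.0328436   57.        ] [563.77916165 140.2048484   57.        ] [ 504.63362682 -182.93843767   58.        ] [ 504.36686146 -182.10897024   92.        ]
(528, 792, 3)
```

View pics/rect.png

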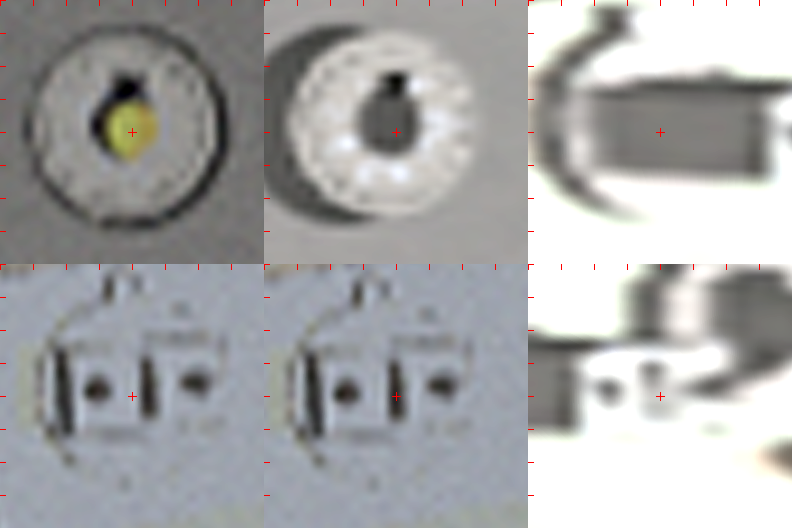

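Top rectified hub: bore centre at (125,125), giving hub ≈ (565, 135.3), with the notch at (127,85). The side view puts the notch yaw at ≈ -0.16, so I take about -0.1. The block's top dots are at (345,394) and (441,385), giving the vise at ≈ (507, -182) with yaw ≈ 0.1. The 46 mm length checks out. I'll pinch across y first to centre it, then grip across x.

Run:
```python
from h import *
c=np.array([507,-182.]); yv=0.1
for y in (yv,yv-np.pi/2,yv+np.pi/2,yv+np.pi): 
    q=env.ik([*c,140],quat(y)); print(round(y,2), None if q is None else q[5])
def st(m): s=env.read_state(); print(m,round(s['time_s'],2),np.round(s['tool_pos'],1),np.round(s['force'],1),round(s['width'],1),round(s['grip_force'],1),round(s['qpos'][5],2))
set_gripper(66)
env.reach([*c,190],quat(yv)); st('above')
env.move_l([*c,142],rate=100,f_stop=8); st('down')
set_gripper(40); st('pinch y'); 
cv2.imwrite("pics/pinch.png",viewer.camera("side"))
```

```text
0.1 1.1040560569973792
-1.47 None
1.67 -0.46674026979751826
3.24 -2.037536596592415
above 2.59 [ 507.  -182.8  190.2] [0.1 0.  0.4] 66.2 0.0 1.1
down 3.23 [ 507.1 -182.2  142. ] [ 0.5 -0.7  0.2] 66.2 0.0 1.1
pinch y 3.67 [ 507.5 -182.3  142.6] [-0.  -1.1  4.4] 45.9 29.9 1.1
```

Width is 45.9, so the block is centred along y. Regrip across x and lift.

```bash
cat >> h.py <<'E'
def st(m): s=env.read_state(); print(m,round(s['time_s'],2),np.round(s['tool_pos'],1),np.round(s['force'],1),np.round(s['wrist_torque'],2),round(s['width'],1),round(s['grip_force'],1))
E
python3 - <<'E'
from h import *
c=np.array([507,-182.]); yt=0.1+np.pi/2
set_gripper(66)
env.move_l([*c,185],rate=150)
env.reach([*c,185],quat(yt)); st('rot')
env.move_l([*c,140.5],rate=100,f_stop=8); st('down')
set_gripper(15); st('grip')
env.move_l([*c,235],rate=150); st('lift')
print(R.from_quat(env.read_state()['orientation']).as_euler('zyx'))
a=viewer.camera("side"); b=viewer.camera("top")
u=proj("side",[[*c,160]])[0].astype(int); v=proj("top",[[*c,160]])[0].astype(int)
f=lambda im,p:cv2.resize(im[max(p[1]-40,0):p[1]+40,p[0]-50:p[0]+50],(500,400),interpolation=cv2.INTER_CUBIC)
cv2.imwrite("pics/lift.png",cv2.resize(np.hstack([f(a,u),f(b,v)]),(800,320)))
E
```

```text
rot 6.09 [ 506.8 -181.9  184.5] [-0.4  0.   0.1] [-0.03 -0.1  -0.  ] 65.8 0.0
down 6.68 [ 507.  -182.   140.4] [-0.1  0.6  0. ] [-0.06 -0.07  0.02] 66.0 0.0
grip 7.38 [ 507.1 -182.   140.7] [0.2 0.5 2.5] [-0.02 -0.11 -0.07] 25.9 30.0
lift 8.17 [ 506.4 -181.8  234.2] [-0.5 -0.4 -2.2] [-0.04 -0.1   0.02] 26.0 30.0
[-1.67075464e+00 -1.33484290e-03 -3.14108978e+00]
```

View pics/lift.png

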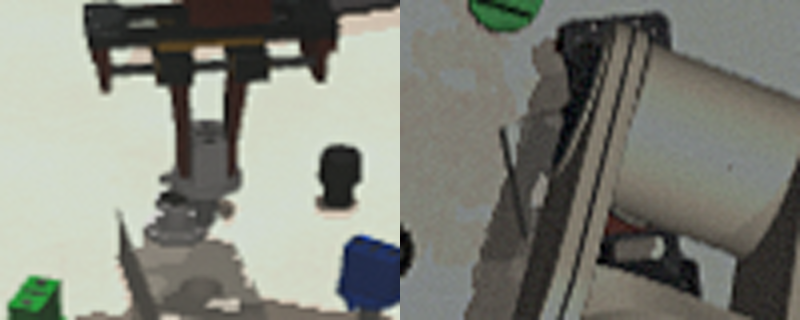

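The vise is held upright between the fingers (side view, stem clear of the rack). Move over the hub and feel into the bore.

Run:
```python
from h import *
h=[565,135.3]; yt=np.pi/2-0.1
env.reach([*h,225],quat(yt)); st('over')
env.move_l([*h,188],rate=80); env.hold(0.2); st('pre')
a=viewer.camera("side")
r=env.move_l([*h,172],rate=30,f_stop=6); st(f'enter {r}')
b=viewer.camera("side")
u=proj("side",[[*h,75]])[0].astype(int)
f=lambda im,p:cv2.resize(im[p[1]-40:p[1]+40,p[0]-50:p[0]+50],(400,320),interpolation=cv2.INTER_CUBIC)
cv2.imwrite("pics/enter.png",np.hstack([f(a,u),f(b,u)]))
```

```text
over 9.49 [564.9 134.5 224.7] [-0.   0.6 -2.9] [ 0.01 -0.07 -0.03] 25.7 30.0
pre 10.31 [565.3 135.4 188.5] [ 0.3  0.2 -2.9] [-0.07 -0.09  0.01] 25.9 30.0
enter False 11.04 [565.  135.2 171.8] [ 1.5 -0.  -4. ] [-0.21 -0.36 -0.  ] 25.6 30.0
```

View pics/enter.png

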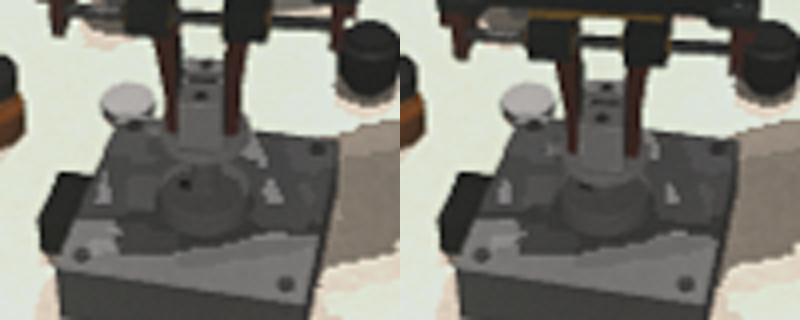

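The stem is in the bore with about 1.5 N lateral force. Now try the key, stepping the yaw if it blocks.

Run:
```python
from h import *
h=[565,135.3]
for d in (-0.1,-0.2,0.0,-0.3,0.1,-0.4):
    q=quat(np.pi/2+d)
    env.move_l([*h,171.5],q,rate=20)
    r=env.move_l([*h,162],rate=25,f_stop=6); st(f'{d} {r}')
    if not r: break
```

```text
-0.1 False 11.88 [565.1 135.2 161.7] [ 2.2 -0.5 -3.7] [-0.27 -0.52 -0.01] 25.9 30.0
```

The key dropped in at the first try, with no torque. Now press home.

Run:
```python
from h import *
h=[565,135.3]
r=env.move_l([*h,150],rate=30,f_stop=20); st(f'spring {r}')
r=env.move_l([*h,144],rate=8,f_stop=14); st(f'home {r}')
env.hold(0.4); st('held')
a=viewer.camera("side"); u=proj("side",[[*h,70]])[0].astype(int)
cv2.imwrite("pics/home.png",cv2.resize(a[u[1]-40:u[1]+40,u[0]-50:u[0]+50],(800,600),interpolation=cv2.INTER_CUBIC))
```

```text
spring False 12.43 [565.2 135.4 150.5] [-0.3 -0.8  7.4] [-0.3   0.07  0.03] 26.0 30.0
home True 12.94 [565.3 135.4 148. ] [-2.4 -0.9  9.9] [-0.22  0.4  -0.03] 26.0 30.0
held 13.34 [565.3 135.4 148.1] [-2.6 -1.1  9.7] [-0.2   0.32 -0.06] 25.6 30.0
```

View pics/home.png

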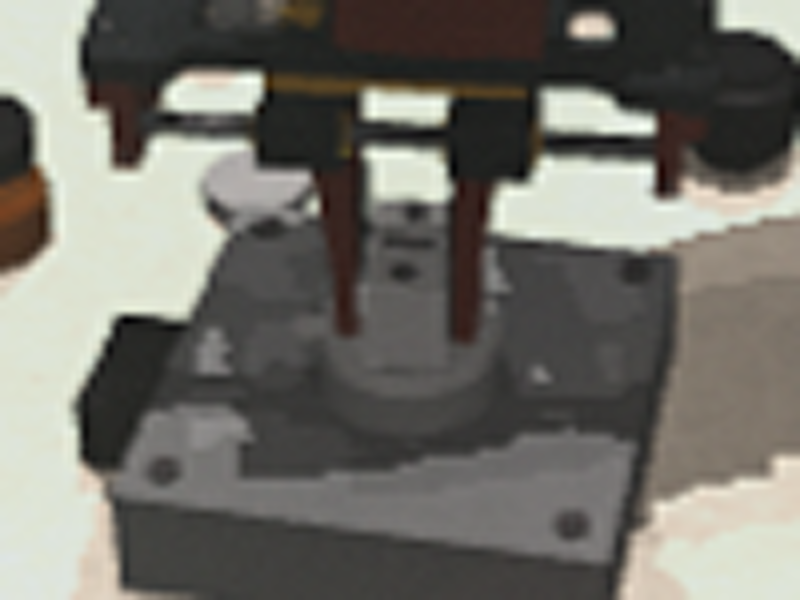

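The flange is down on or very near the hub face, but a reading of +9.9 N at 148.0 doesn't yet show firm seating, so I'll press until the force rises stiffly.

Run:
```python
from h import *
h=[565,135.3]
for z in (147.5,147,146.5,146,145.5,145):
    r=env.move_l([*h,z],rate=5,f_stop=25); env.hold(0.15); st(f'{z} {r}')
    if r or env.read_state()['force'][2]>22: break
```

```text
147.5 False 13.79 [565.2 135.4 148.3] [-1.7 -1.5  9.1] [-0.32  0.27 -0.01] 26.0 30.0
147 False 14.19 [565.2 135.4 147.9] [-1.9 -2.   9.2] [-0.32  0.32  0.07] 25.9 30.0
146.5 False 14.59 [565.3 135.4 147.6] [-1.6 -0.9 11.9] [-0.39  0.4  -0.01] 25.7 30.0
146 False 14.99 [565.3 135.4 147.6] [-3.9 -2.4 16.6] [-0.34  0.77  0.01] 25.8 30.0
145.5 False 15.39 [565.3 135.4 147.6] [-4.8 -3.5 22.1] [-0.44  1.02 -0.04] 25.6 30.0
```

The TCP now stays at 147.6 mm (147.5 predicted) while the force climbs to 22 N, so the vise is hard on the hub face. Confirm it holds, then hand in.

Run:
```python
from h import *
from station import workorder
env.hold(1.0); st('hold')
s=env.read_state()
if s['force'][2]>13 and s['tool_pos'][2]<148.1: print(workorder.sign_off())
```

```text
hold 16.39 [565.3 135.4 147.6] [-5.8 -1.6 21.1] [-0.41  1.07  0.01] 25.9 30.0
the job is handed in; nothing more can be done
None
```

The vise is keyed into the hub and pressed flush at about 21 N, still gripped, and the job was handed in at about 16 s; I moved nothing else on the table.

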